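Find the key that opens the stain chest

ROBOT

A 6-joint arm with a two-finger parallel gripper is mounted at the origin on the work surface. World frame = base frame: x ahead of the robot, y to its left, z up, the work surface at z = 0. Lengths are in mm, angles in degrees, forces in N, time in s.
With the tool pointing down it reaches from about 275 to 1000 mm from the base axis. Payload 8.4 kg.
Tool frame: the origin (TCP) lies between the finger pads; the fingertips stand 25 mm ahead of it and the grasp point (between the pads) lies 6 mm ahead of it (bot.finger_overhang is the distance from the TCP to the fingertips, in mm); x points along the fingers, z is the direction in which the jaws open and shut, and the axes are right-handed (so a half turn about x gives the same grasp; the last joint's range is limited). The gripper opens to 85 mm and grips with 20 to 120 N. Pads are 22 mm wide; open, the fingers measure 114 mm over their backs; the gripper's body (76 mm by 85 mm) begins 54 mm behind the grasp point. The pads swing forward as they close: fully open they stand 13 mm farther back than shut.
Start: joints at [64.893, 20.225, 93.587, -0, 66.188, -0.138], TCP at [263.834, 566.586, 222.081] pointing down, gripper open.
Joint ranges: [-150.9, 150.9], [-52.94, 120.26], [3.33, 152.33], [-74.26, 254.26], [0, 154.13], [-172.89, 172.89]. Speed limits (degrees/s): [127.2, 127.2, 159.86, 180, 180, 180].

INTERFACE

Orientations are given as a 3x3 rotation matrix whose columns are the frame's x, y, z axes.
In Python, from cell import bot gives the robot as it stands.
- The arm moves only by the tool drive_tool, never from a script. Its argument "series" is a list that holds one entry, the list of rows, each a list of 7 numbers: the opening, from -1 (shut) to 1 (fully open), then the shift along the world's x, y, z each as a share of 0.02 m, from -1 to 1, then the turn, a rotation vector about the world's x, y, z each as a share of 0.08 rad, from -1 to 1. A call has 1 to 10 rows; each row shifts and turns the commanded pose from where the row before left it; what a row does not reach is not made up. A row lasts 1/8 s, in which the tool goes at most 62.5 mm and 10.7 degrees, less where a joint would pass 70% of its speed; a pose out of reach is approached as far as the arm can. A call with a number of a shift or a turn outside -1 to 1 is refused whole. A call with a gripper value outside its range is refused whole. The fingers move at their own pace and stop on an object; "squeeze" is the grip in N (left out, the last holds). Time passes only in rows, so rows that do not move let the fingers close. It gives the time, the measured TCP pose, the force and the opening at its end, in the units of the state.
- bot.get_obs(): the state, without advancing time (a new reading comes with each control period).
- bot.grab_frame(name): name is "side" or "top" or "wrist"; returns (picture, depth): 420x560x3 uint8, red, green, blue; 420x560 float32, mm along the optical axis (not along the pixel's ray), 0 where there is no reading.
- bot.camera_model(name): a dict with "K" (3x3 intrinsics, pixels), "rvec" (rotation vector, rad) and "tvec" (3), from world to camera coordinates, as OpenCV has them. Camera axes: x right, y down, z forward; pixel columns grow to the right and rows downward; lengths in mm; the calibration is good to about 2 mm. The wrist camera is an equidistant fisheye: a pixel r from the principal point sees the ray r / f radians off the axis. A picture is of the moment at which its call begins: read the wrist's pose just before it. camera_model takes no time and is no camera call; for the wrist camera it gives the pose at the moment of the call.
- bot.sign_off(): hands the job in, once; it reports no verdict.
The state is a dict: "t": time; "q": joint angles; "joint_velocities": joint speeds; "effort": joint torques, N m; "ee_pos": TCP position; "tcp_rot": TCP orientation; "wrist_force": force on the tool from outside, world axes, zero at the start; "moment": the same for the moment, N m; "width": finger opening in mm.
Only numpy, scipy, OpenCV 4.12 (cv2) and the standard library are available. Lean on these libraries where they do the work, as an engineer would, in place of code of your own. Each camera call takes 0.05 s, during which the arm holds its last target. There are 200 camera calls.

TASK

One of the two T-handled keys in the wooden rack is cut for the cam lock on the pottery's stain chest; the other is an uncut blank that only spins in it. Try the keys in the lock until one turns the red latch tongue clockwise from over the green lid to well clear of it (at least 60 degrees), then take that key out and put it in the grey tray, leaving the latch open. A key that turned out to be the blank goes into the tray too; a key you did not need stays in the rack.

Things in the scene. Friction and masses are not known exactly. Their poses are not given: they have to be found in the camera images.
- key_blue_grip (a point): T-handled key, blue grip bar 56 long (x) x 16 x 24 high; point: the bar's centre. Below it: collar 36 dia, underside at -32; bit down to -56, either a cut blade 24 (x) x 6 or a blank 8 mm round pin (one key of each). 90 g. Starts upright, bit hidden, in a slot of the wooden rack (slots 96 apart, either one), collar on its top, 40 above the table.
- key_orange_grip (a point): T-handled key, orange grip bar 56 long (x) x 16 x 24 high; point: the bar's centre. Below it: collar 36 dia, underside at -32; bit down to -56, either a cut blade 24 (x) x 6 or a blank 8 mm round pin (one key of each). 90 g. Starts upright, bit hidden, in a slot of the wooden rack (slots 96 apart, either one), collar on its top, 40 above the table.
- keyway (a point): Centre of the slot mouth in the square brass lock plug (52 x 52) on the chest, 106 above the table. x: along the slot, to the red tongue's tip (68 out, 2 above the mouth); turns with the plug. Slot 32 x 12, 28 deep, flared 4 at the mouth. A key goes straight down, bar along the slot, until its collar rests on the plug (bar centre then 32 above this point).
- latch (a joint): Turn of the plug and its red tongue, rad: near 0 the tongue lies over the green lid (latched); grows clockwise seen from above, to a stop at 1.57. Resists with 0.2 N m, stays where left. The cut key has about 0.25 rad of play before it drives the plug; the blank never drives it. Open from 0.9.
- tray_in (a point): Centre of the inner floor of the grey tray, outside 240 (x) x 220 (y) x 30 high, walls and floor 5 thick, fixed. A key let go standing on its bit may stand or tip over along its own y (either will do); two keys have room side by side along the tray's x.
Things that resemble listed ones, but are neither listed nor needed, are in the scene too. There is more than one size of the part that bears key_blue_grip; the job needs the smallest. Leave any pink look-alike of the part that bears key_orange_grip alone.

How it is judged (in metres and radians):
On the way:
1. the cut key, in the lock, has turned the latch clear of the lid (at least 0.9 rad) (value of joint latch above 0.9 rad and horizontal distance between key_orange_grip and keyway below 0.015 m and z of key_orange_grip in the frame of keyway below 0.05 m), for 0.1 s.
At the end, for the whole second after the job is handed in: The latch stands open (0.9 rad or more), the key that opened it rests in the tray (its grip centre within the walls and less than 70 mm above the tray's floor), and the blank either is in the tray in the same way or still stands in its slot (within 20 mm of where it was) (value of joint latch above 0.9 rad and x of key_orange_grip in the frame of tray_in between -0.115 and 0.115 m and y of key_orange_grip in the frame of tray_in between -0.105 and 0.105 m and z of key_orange_grip in the frame of tray_in below 0.07 m and linear speed of key_orange below 0.03 m/s and ((x of key_blue_grip in the frame of tray_in between -0.115 and 0.115 m and y of key_blue_grip in the frame of tray_in between -0.105 and 0.105 m and z of key_blue_grip in the frame of tray_in below 0.07 m) or distance of key_blue_grip from where it was at the start of the episode below 0.02 m)); the robot touches nothing.
It also fails if it takes over 72 s, if anything falls off the work surface, if the arm or the gripper's body presses on something with over 40 N, if the wrist force passes 120 N, or if a joint passes its speed limit or range.

## Working session

There is one attempt and no reset: what is moved stays moved. The work goes in short steps, Python scripts to look and compute and a tool call to move; the robot and the scene stay as the last step left them, time stands still between calls to the robot, and variables do not carry over. Pictures are saved under pics/ and viewed, about 8 in all and at most 12, crops included, and the job is handed in when it is done.

Besides the shell and the picture viewer there is one more tool, called after "Request:" in YAML: its name, and indented under it one key for each argument. drive_tool: Moves the arm, as the interface text tells. Shift numbers are shares of 0.02 m and turn numbers shares of 0.08 rad, none past 1 either way. Its arguments: {"type":"object","properties":{"series":{"type":"array","items":{"type":"array","items":{"type":"array","items":{"type":"number","minimum":-1,"maximum":1}}}},"squeeze":{"type":"number"}},"required":["series"]}

```bash
mkdir -p pics; cat > h.py <<'E'
import numpy as np, cv2
from cell import bot
def cloud(name):
    m=bot.camera_model(name); im,d=bot.grab_frame(name)
    K=np.array(m["K"]);R=cv2.Rodrigues(np.array(m["rvec"],float))[0];t=np.array(m["tvec"],float).ravel()
    v,u=np.mgrid[:d.shape[0],:d.shape[1]]
    x=(u-K[0,2])/K[0,0];y=(v-K[1,2])/K[1,1]
    if name=="wrist":
        r=np.hypot(x,y);s=np.where(r>1e-9,np.tan(np.minimum(r,1.5))/np.maximum(r,1e-9),1);x=x*s;y=y*s
    P=np.stack([x*d,y*d,d],-1)
    W=(P-t)@R
    W[d<=0]=np.nan
    return im,d,W
def save(im,f): cv2.imwrite(f,cv2.cvtColor(im,cv2.COLOR_RGB2BGR))
E
python3 - <<'E'
from h import *
o=bot.get_obs();print(o)
for n in("top","side"):
    im,d,W=cloud(n);save(im,f"pics/{n}0.png");np.savez(f"{n}0.npz",im=im,W=W)
    m=bot.camera_model(n);print(n,m)
E
```

```text
{'t': 0.0, 'q': array([ 6.48940531e+01,  2.02636114e+01,  9.36290391e+01,  7.39346833e-04,
        6.61882940e+01, -1.35655114e-01]), 'joint_velocities': array([-0.03638325, -0.06979161, -0.04845923, -0.06413732, -0.15945212,
        0.02079284]), 'effort': array([-3.97861522e-04, -6.05237603e+01, -3.42067051e+01, -1.07355515e-04,
        9.38408106e-03,  2.72634293e-05]), 'ee_pos': array([263.61175789, 566.14390556, 221.34970957]), 'tcp_rot': array([[-6.10109679e-04, -9.06524588e-01,  4.22152578e-01],
       [-1.27426870e-03,  4.22153019e-01,  9.06523692e-01],
       [-9.99999002e-01,  1.51430617e-05, -1.41271555e-03]]), 'wrist_force': array([-1.04588009, -0.56919317, -0.39936702]), 'moment': array([ 0.02082561,  0.01684218, -0.02424138]), 'width': 85.06954391632547}
top {'K': array([[520.03599506,   0.        , 280.32798911],
       [  0.        , 520.03599506, 207.90968382],
       [  0.        ,   0.        ,   1.        ]]), 'rvec': array([ 2.10557182, -2.16725948,  0.11803103]), 'tvec': array([  76.19411868,  496.27354782, 1205.91436594])}
side {'K': array([[399.63991812,   0.        , 278.39903487],
       [  0.        , 399.63991812, 213.28862781],
       [  0.        ,   0.        ,   1.        ]]), 'rvec': array([ 2.38005222, -0.77836091,  0.28929825]), 'tvec': array([-361.04716287,  300.72977408,  845.92994991])}
```

View pics/top0.png

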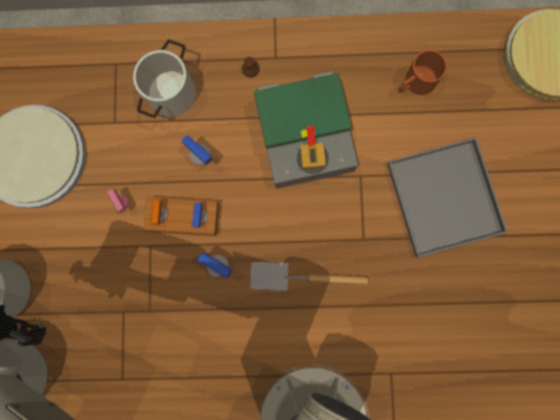

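View pics/side0.png

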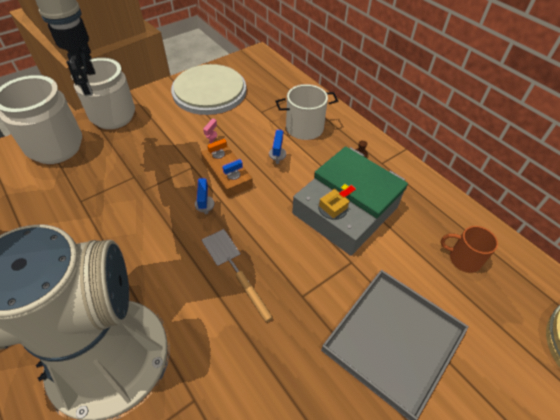

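The top view shows the rack with the orange key at (156,211) and the small blue key at (197,214). The chest plug is at (312,156) with its red tongue pointing towards the lid, and the tray is at (446,197). I'll measure these next.

```bash
python3 - <<'E'
from h import *
def rep(n,name,box,hr,zr,smin=150,vmin=60):
    z=np.load(f"{n}0.npz");im,W=z["im"],z["W"];hsv=cv2.cvtColor(im,cv2.COLOR_RGB2HSV)
    u0,u1,v0,v1=box;m=np.zeros(im.shape[:2],bool);m[v0:v1,u0:u1]=1
    m&=(hsv[...,0]>=hr[0])&(hsv[...,0]<=hr[1])&(hsv[...,1]>smin)&(hsv[...,2]>vmin)
    m&=(W[...,2]>zr[0])&(W[...,2]<zr[1])
    p=W[m];
    if len(p)<5: print(n,name,len(p));return
    (c,s,a)=cv2.minAreaRect(p[:,:2].astype(np.float32))
    b=cv2.boxPoints((c,s,a));e=b[1]-b[0];f=b[2]-b[1];L=e if np.hypot(*e)>np.hypot(*f) else f
    print(n,name,len(p),"c",np.round(c,1),"size",np.round(s,1),"long dir deg",round(np.degrees(np.arctan2(L[1],L[0])),1),"z",np.round(np.percentile(p[:,2],[5,50,95]),1),"mean",p.mean(0).round(1))
rep("top","orange",(145,168,195,230),(3,14),(72,95),200,100)
rep("top","blue",(185,208,195,235),(105,130),(72,95))
rep("top","tongue",(300,325,120,150),(0,6),(95,130),180,90)
rep("top","yellowtip",(295,325,120,145),(24,34),(95,130),180,90)
rep("top","brass",(295,330,140,175),(12,28),(98,120),150,90)
z=np.load("top0.npz");W=z["W"];im=z["im"]
for uv in [(156,205),(156,211),(156,217),(197,208),(197,214),(311,133),(312,143),(304,133),(305,150),(313,156),(320,163),(303,163),(322,150),(446,197),(300,110)]:
    print(uv,im[uv[1],uv[0]],W[uv[1],uv[0]].round(1))
# tray rim
m=(W[...,2]>22)&(W[...,2]<38);m[:,:380]=0;m[:130]=0;m[260:]=0;m[:,508:]=0
print("tray",m.sum(),cv2.minAreaRect(W[m][:,:2].astype(np.float32)))
c=im[100:240,130:370];save(cv2.resize(c,None,fx=3.2,fy=3.2,interpolation=cv2.INTER_CUBIC),"pics/crop0.png")
E
```

```text
top orange 173 c [492.2 350.2] size [18.6 54.2] long dir deg -4.4 z [79.  84.7 89.1] mean [492.2 348.3  84.3]
top blue 104 c [482.  253.7] size [11.7 49. ] long dir deg -4.5 z [81.  85.1 88.3] mean [481.6 253.4  85. ]
top tongue 120 c [653.  -14.6] size [41.9 15.8] long dir deg 1.8 z [106.2 109.6 112.9] mean [652.5 -14.2 109.7]
top yellowtip 31 c [659.5   1.7] size [14.1 11.2] long dir deg 12.7 z [101.8 105.2 109.1] mean [659.7   1.4 105.3]
top brass 426 c [608.7 -17.1] size [53.5 51.8] long dir deg 4.0 z [102.5 106.7 111. ] mean [607.  -17.  106.7]
(156, 205) [193  97  17] [506.6 346.7  87.9]
(156, 211) [191  98  15] [492.6 346.5  88.2]
(156, 217) [188  96  18] [479.3 347.7  83.5]
(197, 208) [ 59  87 161] [497.2 252.5  84.4]
(197, 214) [ 59  90 163] [482.7 251.8  88.3]
(311, 133) [194  48  35] [658.5 -14.8 109.5]
(312, 143) [192  47  32] [634.  -16.1 112.9]
(304, 133) [191 183  18] [660.4   1.  104.8]
(305, 150) [186 142  54] [6.201e+02 1.000e-01 1.056e+02]
(313, 156) [71 68 63] [611.3 -18.6  81.5]
(320, 163) [185 139  53] [587.9 -32.7 108.9]
(303, 163) [174 131  51] [590.    5.7 105.5]
(322, 150) [188 141  58] [618.4 -38.5 107. ]
(446, 197) [120 115 106] [ 516.8 -340.6    5.1]
(300, 110) [ 64 102  70] [715.4   8.5 104.8]
tray 1023 ((517.01513671875, -336.3368225097656), (240.78009033203125, 222.0409698486328), 13.541045188903809)
```

View pics/crop0.png

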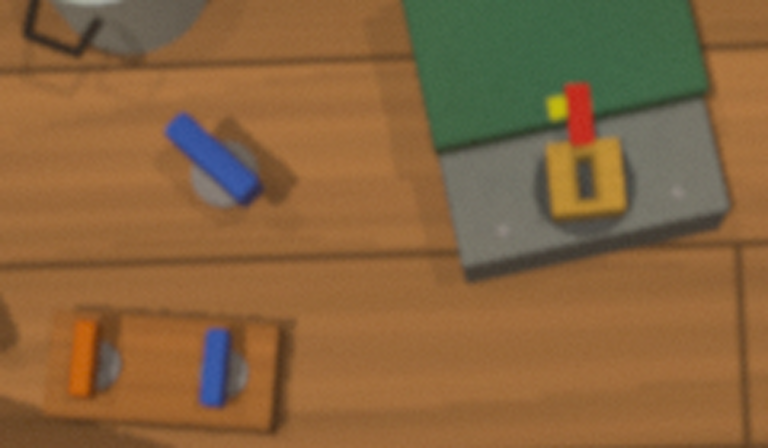

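The crop shows the tongue pointing away from the robot over the lid, with both rack keys' bars roughly along x. I'll check the collar height and start the approach, then look with the wrist camera from close by.

```bash
python3 - <<'E'
from h import *
z=np.load("top0.npz");W=z["W"];im=z["im"]
for v in (208,211,214):
    for u in (151,153,160,162,163,164,165,166,168,172): print((u,v),im[v,u],W[v,u].round(0),end=' ; ')
    print()
E
```

```text
(151, 208) [154  95  45] [507. 372.  40.] ; (153, 208) [183  93  21] [501. 355.  82.] ; (160, 208) [98 53 22] [501. 341.  75.] ; (162, 208) [98 82 73] [505. 343.  46.] ; (163, 208) [97 82 73] [506. 342.  44.] ; (164, 208) [97 79 66] [505. 339.  45.] ; (165, 208) [102  72  53] [505. 337.  44.] ; (166, 208) [119  78  47] [506. 335.  40.] ; (168, 208) [149  94  43] [505. 329.  45.] ; (172, 208) [161  99  48] [505. 320.  44.] ; 
(151, 211) [159  94  38] [500. 371.  41.] ; (153, 211) [187  96  18] [493. 355.  84.] ; (160, 211) [95 57 35] [495. 342.  71.] ; (162, 211) [95 82 75] [498. 344.  44.] ; (163, 211) [96 85 76] [498. 341.  48.] ; (164, 211) [97 89 82] [499. 340.  41.] ; (165, 211) [107  95  88] [497. 335.  50.] ; (166, 211) [117 100  90] [498. 334.  47.] ; (168, 211) [145  94  52] [498. 331.  40.] ; (172, 211) [160 103  50] [498. 321.  40.] ; 
(151, 214) [158  89  34] [493. 372.  38.] ; (153, 214) [190  97  18] [486. 354.  85.] ; (160, 214) [91 58 38] [488. 342.  70.] ; (162, 214) [88 79 68] [491. 344.  45.] ; (163, 214) [94 86 78] [491. 341.  45.] ; (164, 214) [106  95  88] [491. 339.  43.] ; (165, 214) [118 108 100] [491. 337.  45.] ; (166, 214) [121 107  98] [491. 334.  44.] ; (168, 214) [137  92  55] [491. 330.  41.] ; (172, 214) [163 102  49] [491. 320.  42.] ;
```

Request:
drive_tool:
  series:
    - [[1,0.95,-0.91,0,0,0,0.45],[1,0.95,-0.91,0,0,0,0.45],[1,0.95,-0.91,0,0,0,0.45],[1,0.95,-0.91,0,0,0,0.45],[1,0.95,-0.91,0,0,0,0.45],[1,0.95,-0.91,0,0,0,0.45],[1,0.95,-0.91,0,0,0,0.45],[1,0.95,-0.91,0,0,0,0.45],[1,0.95,-0.91,0,0,0,0.45],[1,0.95,-0.91,0,0,0,0.45]]
  squeeze: 60

```text
t: 1.35
ee_pos: [454.2, 383.8, 221.7]
tcp_rot: [[-0.001, -0.997, 0.075], [-0.0, 0.075, 0.997], [-1.0, 0.001, -0.0]]
wrist_force: [0.3, 0.0, -0.0]
width: 85.7
```

Request:
drive_tool:
  series:
    - [[1,0.63,-0.6,-0.6,0,0,0],[1,0.63,-0.6,-0.6,0,0,0],[1,0.64,-0.6,-0.6,0,0,0],[1,0,0,0,0,0,0],[1,0,0,0,0,0,0]]

```text
t: 1.98
ee_pos: [491.7, 348.9, 186.0]
tcp_rot: [[-0.0, -0.997, 0.076], [0.0, 0.076, 0.997], [-1.0, 0.0, 0.0]]
wrist_force: [0.6, 0.4, -0.0]
width: 85.2
```

```bash
cat > w.py <<'E'
from h import *
import sys
o=bot.get_obs();print(o["ee_pos"].round(1),o["tcp_rot"].round(3).tolist(),o["width"])
im,d,W=cloud("wrist");save(im,f"pics/{sys.argv[1]}.png");np.savez(f"{sys.argv[1]}.npz",im=im,W=W)
m=bot.camera_model("wrist");R=cv2.Rodrigues(np.array(m["rvec"],float))[0];print("campos",(-R.T@np.array(m["tvec"]).ravel()).round(1),"f",m["K"][0][0])
E
cat > rep.py <<'E'
from h import *
def rep(f,name,box,hr,zr,smin=150,vmin=60):
    z=np.load(f);im,W=z["im"],z["W"];hsv=cv2.cvtColor(im,cv2.COLOR_RGB2HSV)
    u0,u1,v0,v1=box;m=np.zeros(im.shape[:2],bool);m[v0:v1,u0:u1]=1
    m&=(hsv[...,0]>=hr[0])&(hsv[...,0]<=hr[1])&(hsv[...,1]>smin)&(hsv[...,2]>vmin)
    m&=(W[...,2]>zr[0])&(W[...,2]<zr[1])
    p=W[m];
    if len(p)<5: print(name,len(p));return
    c,s,a=cv2.minAreaRect(p[:,:2].astype(np.float32))
    b=cv2.boxPoints((c,s,a));e=b[1]-b[0];g=b[2]-b[1];L=e if np.hypot(*e)>np.hypot(*g) else g
    vv,uu=np.nonzero(m)
    print(name,len(p),"c",np.round(c,1),"size",np.round(s,1),"dir",round(np.degrees(np.arctan2(L[1],L[0])),1),"z",np.round(np.percentile(p[:,2],[5,50,95]),1),"px",uu.min(),uu.max(),vv.min(),vv.max())
E
python3 w.py w1; python3 -c "
from rep import *
rep('w1.npz','orange',(0,560,0,420),(3,14),(77,95),200,90)
rep('w1.npz','orange all',(0,560,0,420),(3,14),(55,95),200,90)
rep('w1.npz','blue',(0,560,0,420),(105,130),(77,95))"
```

```text
[491.7 348.9 186. ] [[-0.0, -0.997, 0.076], [0.0, 0.076, 0.997], [-1.0, 0.0, 0.0]] 85.23156893998538
campos [415.4 353.8 338.3] f 325.19226210127806
orange 0
orange all 1
blue 2474 c [492.6 243.6] size [327.2  67. ] dir 12.9 z [78.7 84.6 94.8] px 69 234 47 361
```

View pics/w1.png

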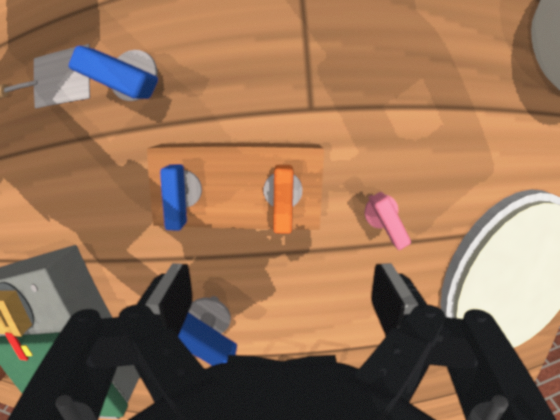

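The wrist view shows the orange bar at (284,200) and the blue bar at (174,197), and the bars lie parallel. The hue threshold missed the orange, so I'll read those pixels directly.

```bash
python3 -c "
from rep import *
z=np.load('w1.npz');im,W=z['im'],z['W']
for v in (175,200,225): print(im[v,284],W[v,284].round(1))
rep('w1.npz','orange',(260,310,155,245),(3,16),(76,95),180,90)
rep('w1.npz','blue',(155,195,155,240),(105,130),(76,95))
"
```

```text
[245 140  69] [467.7 351.9  83.6]
[228 118  55] [488.  350.4  85. ]
[246 141  67] [509.6 348.8  84.5]
orange 1139 c [489.  348.9] size [15.2 54.8] dir -4.8 z [82.3 84.  85.2] px 273 292 167 232
blue 1076 c [479.8 254.9] size [14.9 53.6] dir -6.2 z [78.6 83.9 85.1] px 162 182 166 228
```

Request:
drive_tool:
  series:
    - [[1,-0.04,0,-0.9,0,0,0],[1,0,0,-0.9,0,0,0],[1,0,0,-0.9,0,0,0],[1,0,0,-0.9,0,0,0],[1,0,0,-0.9,0,0,0],[1,0,0,-0.75,0,0,0],[1,0,0,0,0,0,0],[-1,0,0,0,0,0,0],[-1,0,0,0,0,0,0],[-1,0,0,0,0,0,0]]
  squeeze: 60

```text
t: 3.28
ee_pos: [491.4, 348.8, 81.7]
tcp_rot: [[0.001, -0.997, 0.076], [0.001, 0.076, 0.997], [-1.0, -0.001, 0.001]]
wrist_force: [0.2, 0.1, -0.5]
width: 32.5
```

Request:
drive_tool:
  series:
    - [[-1,0,0,0,0,0,0],[-1,0,0,0,0,0,0],[-1,0,0,0,0,0,0]]

```text
t: 3.65
ee_pos: [491.1, 348.6, 81.1]
tcp_rot: [[0.0, -0.997, 0.076], [0.0, 0.076, 0.997], [-1.0, -0.0, 0.0]]
wrist_force: [0.3, 0.5, -0.2]
width: 0.3
```

```bash
python3 w.py w2; python3 - <<'E'
from h import *
im,d,W=cloud("side");save(cv2.resize(im[100:230,140:310],None,fx=4,fy=4,interpolation=cv2.INTER_CUBIC),"pics/s2.png")
print(bot.get_obs()["width"])
E
```

```text
[491.1 348.6  81.1] [[0.0, -0.997, 0.076], [0.0, 0.076, 0.997], [-1.0, -0.0, 0.0]] 0.30693446870914265
campos [414.8 353.4 233.1] f 325.19226210127806
0.11821864746962751
```

View pics/s2.png

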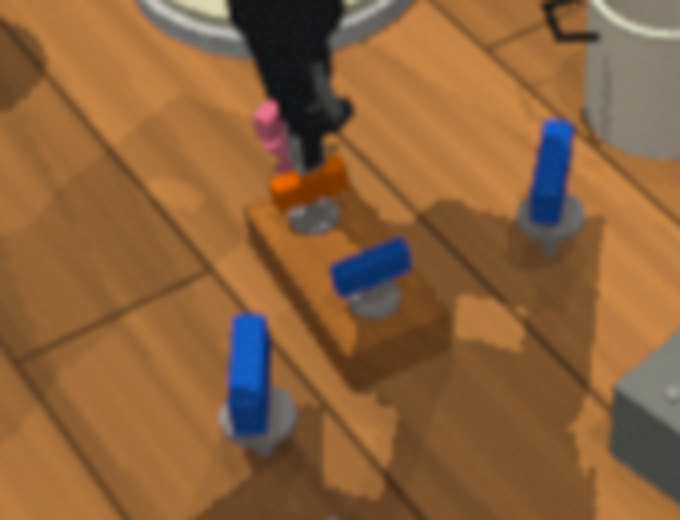

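View pics/w2.png

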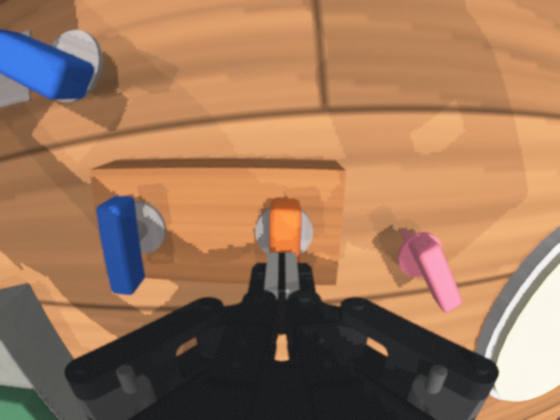

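The fingers shut without holding anything. In both views the fingertips seem to sit beside or above the orange bar. I'll measure where the tips really are in camera coordinates.

```bash
python3 - <<'E'
from rep import *
z=np.load('w2.npz');im,W=z['im'],z['W']
for v in (205,225,240,250,258,262,266,275,290,310): print(v,[(u,im[v,u].tolist(),W[v,u].round(0).tolist()) for u in (271,284,297)])
im,d,W=cloud("side");np.savez("s2.npz",im=im,W=W)
for v in (125,130,133,136,138,140,142,144,147,150,154): print(v,[(u,im[v,u].tolist(),W[v,u].round(0).tolist()) for u in (211,216,220)])
im,d,W=cloud("top");np.savez("t2.npz",im=im,W=W)
rep("t2.npz","orange top",(140,175,190,235),(3,16),(70,95),180,90)
m=(im.max(-1)<75)&(W[...,2]>50)&(W[...,0]>380)&(W[...,0]<600)&(W[...,1]>250)&(W[...,1]<450)
print(m.sum(),np.nanpercentile(W[m],[2,50,98],axis=0).round(0))
E
```

```text
205 [(271, [144, 79, 41], [463.0, 344.0, 72.0]), (284, [164, 84, 39], [462.0, 351.0, 76.0]), (297, [162, 85, 41], [463.0, 358.0, 76.0])]
225 [(271, [229, 121, 58], [470.0, 344.0, 84.0]), (284, [250, 147, 71], [470.0, 351.0, 84.0]), (297, [250, 146, 71], [471.0, 357.0, 83.0])]
240 [(271, [209, 107, 52], [478.0, 343.0, 84.0]), (284, [244, 135, 66], [478.0, 350.0, 84.0]), (297, [232, 124, 60], [478.0, 356.0, 85.0])]
250 [(271, [150, 80, 42], [483.0, 343.0, 84.0]), (284, [189, 97, 46], [484.0, 350.0, 84.0]), (297, [228, 120, 57], [484.0, 356.0, 84.0])]
258 [(271, [127, 125, 121], [479.0, 344.0, 101.0]), (284, [58, 58, 57], [480.0, 350.0, 100.0]), (297, [149, 87, 58], [489.0, 356.0, 83.0])]
262 [(271, [125, 124, 119], [479.0, 344.0, 105.0]), (284, [50, 51, 48], [480.0, 350.0, 104.0]), (297, [119, 82, 68], [491.0, 356.0, 84.0])]
266 [(271, [127, 125, 122], [480.0, 344.0, 108.0]), (284, [51, 50, 50], [480.0, 350.0, 109.0]), (297, [81, 80, 79], [480.0, 355.0, 110.0])]
275 [(271, [127, 125, 121], [479.0, 344.0, 117.0]), (284, [48, 48, 46], [480.0, 350.0, 117.0]), (297, [107, 107, 104], [480.0
[... 1162 characters left out ...]
]), (216, [69, 53, 46], [482.0, 339.0, 97.0]), (220, [127, 59, 8], [498.0, 347.0, 83.0])]
144 [(211, [217, 97, 0], [472.0, 352.0, 86.0]), (216, [121, 57, 7], [486.0, 348.0, 81.0]), (220, [120, 54, 0], [495.0, 341.0, 81.0])]
147 [(211, [178, 79, 0], [467.0, 344.0, 83.0]), (216, [115, 50, 0], [483.0, 345.0, 74.0]), (220, [114, 50, 0], [494.0, 342.0, 70.0])]
150 [(211, [123, 54, 0], [467.0, 348.0, 69.0]), (216, [109, 56, 25], [480.0, 342.0, 66.0]), (220, [106, 95, 89], [500.0, 357.0, 44.0])]
154 [(211, [142, 90, 47], [471.0, 361.0, 41.0]), (216, [83, 79, 76], [483.0, 352.0, 41.0]), (220, [84, 79, 76], [491.0, 342.0, 45.0])]
orange top 0
335 [[393. 253. 158.]
 [494. 292. 442.]
 [544. 313. 608.]]
```

```bash
python3 - <<'E'
from rep import *
print(bot.finger_overhang, [a for a in dir(bot) if a[0]!='_'])
o=bot.get_obs();print(o["ee_pos"],o["q"],o["width"])
for f in ('s2.npz','t2.npz'):
    z=np.load(f);im,W=z['im'],z['W']
    m=(im.max(-1)<150)&(np.ptp(im.astype(int),axis=-1)<30)&(abs(W[...,0]-491)<20)&(abs(W[...,1]-349)<20)&(W[...,2]>60)&(W[...,2]<140)
    print(f,m.sum(), W[m][np.argsort(W[m][:,2])][:8].round(0).tolist() if m.sum() else '')
z=np.load('w2.npz');im,W=z['im'],z['W']
m=(np.ptp(im.astype(int),axis=-1)<25)&(abs(W[...,0]-485)<25)&(abs(W[...,1]-349)<20)&(W[...,2]>60)&(W[...,2]<140)
p=W[m];print(m.sum(),p[np.argsort(p[:,2])][:12].round(0).tolist())
E
```

```text
25.0 ['PlanningError', 'camera_model', 'finger_overhang', 'get_obs', 'grab_frame', 'sign_off']
[491.02256246 348.61176188  81.08022455] [ 3.52310237e+01  2.76001605e+01  1.02724680e+02 -2.16630559e-04
  4.96756617e+01 -5.04292738e+01] 0.45381151622234145
s2.npz 69 [[481.0, 342.0, 96.0], [479.0, 356.0, 97.0], [482.0, 339.0, 97.0], [481.0, 342.0, 100.0], [478.0, 342.0, 101.0], [478.0, 347.0, 101.0], [489.0, 338.0, 102.0], [479.0, 355.0, 102.0]]
t2.npz 0 
3849 [[480.0, 350.0, 94.0], [480.0, 344.0, 95.0], [480.0, 343.0, 95.0], [480.0, 351.0, 95.0], [480.0, 342.0, 95.0], [480.0, 351.0, 95.0], [480.0, 346.0, 95.0], [480.0, 353.0, 95.0], [480.0, 347.0, 95.0], [480.0, 346.0, 95.0], [479.0, 343.0, 95.0], [480.0, 350.0, 95.0]]
```

Both cameras put the shut fingertips at z≈95, but the reported TCP height minus the stated 25 mm overhang implies 56. The fingers really are about 39 mm higher than the numbers say, and they closed above the bar. x and y agree. From here I'll use the camera-derived relation, tip z ≈ ee_z + 14. I'll reopen and descend in stages, watching the force.

Request:
drive_tool:
  series:
    - [[1,0,0,0,0,0,0],[1,0,0,0,0,0,0],[1,0,0,0,0,0,0],[1,0,0,0,0,0,0],[1,0,0,0,0,0,0],[1,0,0,-0.7,0,0,0],[1,0,0,-0.5,0,0,0],[1,0,0,-0.3,0,0,0],[1,0,0,0,0,0,0]]

```text
t: 4.97
ee_pos: [490.6, 348.3, 50.2]
tcp_rot: [[-0.001, -0.997, 0.076], [-0.001, 0.076, 0.997], [-1.0, 0.001, -0.001]]
wrist_force: [0.6, -0.8, 0.2]
width: 85.3
```

Request:
drive_tool:
  series:
    - [[1,0,0,-0.2,0,0,0],[1,0,0,-0.2,0,0,0],[1,0,0,0,0,0,0],[-1,0,0,0,0,0,0],[-1,0,0,0,0,0,0],[-1,0,0,0,0,0,0],[-1,0,0,0,0,0,0],[-1,0,0,0,0,0,0],[-1,0,0,0,0,0,0]]

```text
t: 6.1
ee_pos: [491.2, 348.7, 43.3]
tcp_rot: [[0.0, -0.997, 0.076], [0.0, 0.076, 0.997], [-1.0, -0.0, 0.0]]
wrist_force: [-0.9, -0.3, 3.1]
width: 14.9
```

```bash
cat > tips.py <<'E'
from rep import *
import sys
def tips():
    o=bot.get_obs();x,y,_=o["ee_pos"];print(o["t"],o["ee_pos"].round(1),o["wrist_force"].round(1),o["width"].round(1))
    im,d,W=cloud("wrist");np.savez("wl.npz",im=im,W=W);save(im,"pics/wl.png")
    m=(np.ptp(im.astype(int),axis=-1)<25)&(np.hypot(W[...,0]-x,W[...,1]-y)<30)&(W[...,2]>o["ee_pos"][2]-10)&(W[...,2]<o["ee_pos"][2]+60)
    p=W[m];p=p[np.argsort(p[:,2])];print("tips",len(p),p[:200:20].round(0).tolist())
tips()
E
python3 tips.py; python3 -c "
from rep import *
rep('wl.npz','orange',(0,560,0,420),(3,16),(60,95),180,90)"
```

```text
Traceback (most recent call last):
  File "tips.py", line 8, in <module>
    tips()
    ~~~~^^
  File "tips.py", line 4, in tips
    o=bot.get_obs();x,y,_=o["ee_pos"];print(o["t"],o["ee_pos"].round(1),o["wrist_force"].round(1),o["width"].round(1))
                                                                                                  ^^^^^^^^^^^^^^^^
AttributeError: 'float' object has no attribute 'round'
Traceback (most recent call last):
  File "rep.py", line 3, in rep
    z=np.load(f);im,W=z["im"],z["W"];hsv=cv2.cvtColor(im,cv2.COLOR_RGB2HSV)
FileNotFoundError: [Errno 2] No such file or directory: 'wl.npz'
```

The width is 15 mm with the key gripped. Next I lift it and carry it to the lock.

Request:
drive_tool:
  series:
    - [[-1,0,0,0.4,0,0,0],[-1,0,0,0.9,0,0,0],[-1,0,0,1,0,0,0],[-1,0,0,1,0,0,0],[-1,0,0,1,0,0,0],[-1,0,0,1,0,0,0],[-1,0,0,1,0,0,0],[-1,0,0,0.4,0,0,0],[-1,0,0,0,0,0,0],[-1,0.3,-0.9,0,0,0,0.1]]

```text
t: 7.35
ee_pos: [496.5, 330.9, 176.5]
tcp_rot: [[-0.001, -0.998, 0.066], [-0.0, 0.066, 0.998], [-1.0, 0.001, -0.0]]
wrist_force: [0.9, -0.1, -1.0]
width: 15.0
```

Request:
drive_tool:
  series:
    - [[-1,0.3,-0.9,0,0,0,0.1],[-1,0.3,-0.9,0,0,0,0.1],[-1,0.3,-0.9,0,0,0,0.1],[-1,0.3,-0.9,0,0,0,0.1],[-1,0.3,-0.9,0,0,0,0.1],[-1,0.3,-0.9,0,0,0,0.1],[-1,0.3,-0.9,0,0,0,0.1],[-1,0.3,-0.9,0,0,0,0.1],[-1,0.3,-0.9,0,0,0,0.1],[-1,0.3,-0.9,0,0,0,0.1]]

```text
t: 8.6
ee_pos: [556.6, 149.8, 176.1]
tcp_rot: [[-0.002, -1.0, -0.013], [-0.0, -0.013, 1.0], [-1.0, 0.002, -0.0]]
wrist_force: [0.3, -0.4, -0.9]
width: 15.2
```

Request:
drive_tool:
  series:
    - [[-1,0.3,-0.9,0,0,0,0.1],[-1,0.3,-0.9,0,0,0,0.1],[-1,0.3,-0.9,0,0,0,0.1],[-1,0.3,-0.9,0,0,0,0.1],[-1,0.3,-0.9,0,0,0,0.1],[-1,0.3,-0.9,0,0,0,0.1],[-1,0.3,-0.9,0,0,0,0],[-1,0.3,-0.9,0,0,0,0],[-1,0,0,0,0,0,0],[-1,0,0,0,0,0,0]]

```text
t: 9.85
ee_pos: [604.8, 6.7, 176.9]
tcp_rot: [[-0.0, -0.998, -0.06], [0.0, -0.06, 0.998], [-1.0, 0.0, 0.0]]
wrist_force: [-0.9, 0.8, -1.0]
width: 15.6
```

```bash
sed -i 's/o\["width"\].round(1)/o["width"]/' tips.py; python3 tips.py; python3 -c "
from rep import *
rep('wl.npz','orange',(0,560,0,420),(3,16),(150,250),180,90)
rep('wl.npz','tongue',(0,560,0,420),(0,6),(95,130),180,90)
rep('wl.npz','brass',(0,560,0,420),(14,24),(98,115),130,90)"
```

```text
9.85 [604.8   6.7 176.9] [-0.9  0.8 -1. ] 15.568762990766926
tips 4318 [[588.0, 15.0, 174.0], [596.0, 22.0, 176.0], [590.0, 16.0, 177.0], [606.0, -11.0, 177.0], [595.0, -9.0, 177.0], [597.0, -9.0, 177.0], [598.0, 19.0, 178.0], [596.0, 19.0, 178.0], [596.0, 18.0, 178.0], [590.0, 17.0, 178.0]]
orange 4578 c [602.9   5.8] size [55.4 15.6] dir 3.8 z [206.7 217.6 218.6] px 262 301 223 349
tongue 102 c [635.4 -21.1] size [ 5.4 12.9] dir -1.1 z [107.  108.1 109.3] px 240 247 246 261
brass 3377 c [656.  -14.8] size [152.6  51.4] dir 3.6 z [102.3 106.  107.2] px 213 284 179 346
```

View pics/wl.png

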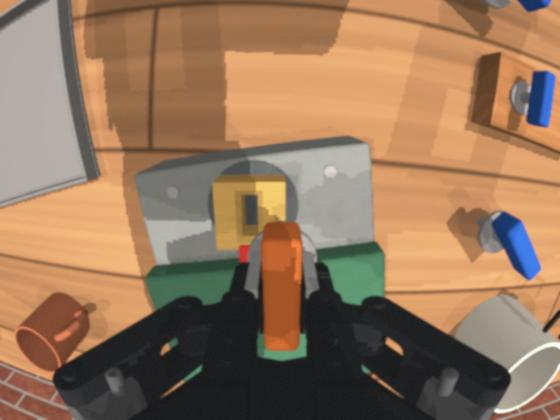

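The wrist view shows the brass plug at (250,212) with its dark slot at (252,210), and the orange bar squarely in the jaws at (282,285). Now I'll measure the plug and slot precisely against the bar.

```bash
cat > slot.py <<'E'
from rep import *
rep('wl.npz','brass',(205,292,170,252),(12,26),(100,112),120,80)
z=np.load('wl.npz');im,W=z['im'],z['W']
hsv=cv2.cvtColor(im,cv2.COLOR_RGB2HSV)
# slot outline: project pixel rays onto z=106 plane
m=bot.camera_model("wrist");R=cv2.Rodrigues(np.array(m["rvec"],float))[0];C=-R.T@np.array(m["tvec"],float).ravel()
g=(im.max(-1)<110);g[:190]=0;g[236:]=0;g[:,:232]=0;g[:,272:]=0
v,u=np.nonzero(g);D=W[v,u]-C;P=C+D*((106-C[2])/D[:,2])[:,None]
P=P[np.isfinite(P).all(1)]
c,s,a=cv2.minAreaRect(P[:,:2].astype(np.float32));b=cv2.boxPoints((c,s,a));print("slot rect at z106",len(P),np.round(c,1),np.round(s,1),round(a,1),"mean",P.mean(0).round(1))
b=(hsv[...,0]>2)&(hsv[...,0]<17)&(hsv[...,1]>180)&(W[...,2]>213)&(W[...,2]<223)
p=W[b];A=np.c_[p[:,:2]-p[:,:2].mean(0),np.ones(len(p))];print("bar top plane",np.linalg.lstsq(A,p[:,2],rcond=None)[0].round(3),cv2.minAreaRect(p[:,:2].astype(np.float32)))
E
python3 slot.py
```

```text
brass 3368 c [605.7 -18. ] size [51.9 51.5] dir 3.6 z [102.6 106.  107.2] px 213 284 180 248
slot rect at z106 398 [604.9 -16.7] [30.   9.7] 4.2 mean [601.1 -16.8 106. ]
bar top plane [1.00000e-02 2.00000e-03 2.17534e+02] ((602.9194946289062, 5.738551139831543), (55.452049255371094, 15.60826301574707), 3.582188129425049)
```

Request:
drive_tool:
  series:
    - [[-1,0.07,-0.59,0,0,0,0],[-1,0.07,-0.59,0,0,0,0],[-1,0,0,-0.5,0,0,0],[-1,0,0,-0.5,0,0,0],[-1,0,0,-0.5,0,0,0],[-1,0,0,0,0,0,0],[-1,0,0,0,0,0,0]]

```text
t: 10.78
ee_pos: [607.9, -16.9, 147.1]
tcp_rot: [[0.0, -0.998, -0.06], [0.0, -0.06, 0.998], [-1.0, -0.0, 0.0]]
wrist_force: [0.5, -0.3, -0.1]
width: 15.1
```

```bash
python3 tips.py; python3 - <<'E'
from rep import *
z=np.load('wl.npz');im,W=z['im'],z['W']
rep('wl.npz','orange',(0,560,200,420),(3,16),(170,195),180,90)
hsv=cv2.cvtColor(im,cv2.COLOR_RGB2HSV)
b=(hsv[...,0]>12)&(hsv[...,0]<26)&(hsv[...,1]>120)&(hsv[...,2]>80)&(W[...,2]>100)&(W[...,2]<112)&(abs(W[...,0]-605)<45)&(abs(W[...,1]+17)<45)
p=W[b];print(b.sum(),np.percentile(p,[1,50,99],axis=0).round(1))
a=np.radians(3.6);q=p[:,:2]@np.array([[np.cos(a),-np.sin(a)],[np.sin(a),np.cos(a)]])
lo,hi=np.percentile(q,[.5,99.5],axis=0);print("plug-frame",lo,hi, "v-center",(lo[1]+hi[1])/2)
E
```

```text
10.775 [607.9 -16.9 147.1] [ 0.5 -0.3 -0.1] 15.116015696279403
tips 4309 [[594.0, -29.0, 146.0], [594.0, -30.0, 147.0], [600.0, -31.0, 147.0], [596.0, -29.0, 147.0], [598.0, -30.0, 148.0], [603.0, -33.0, 148.0], [598.0, -3.0, 148.0], [599.0, -31.0, 148.0], [594.0, -8.0, 148.0], [604.0, -2.0, 148.0]]
orange 4524 c [605.8 -17.8] size [55.3 15.6] dir 3.6 z [177.7 187.7 188.8] px 262 301 223 349
3395 [[579.2 -43.9 101.1]
 [592.8 -19.  106.1]
 [625.1   7.9 107.6]]
plug-frame [577.67912952 -81.38865735] [624.38680278 -29.9715723 ] v-center -55.68011482432664
```

The bar is centred on the plug to within about 0.5 mm in both axes, and the angle matches. Inserting now.

Request:
drive_tool:
  series:
    - [[-1,0,0,-0.4,0,0,0],[-1,0,0,-0.3,0,0,0],[-1,0,0,-0.3,0,0,0],[-1,0,0,0,0,0,0]]

```text
t: 11.32
ee_pos: [607.4, -17.0, 126.4]
tcp_rot: [[-0.001, -0.998, -0.06], [0.0, -0.06, 0.998], [-1.0, 0.001, 0.0]]
wrist_force: [-0.0, 0.2, -0.7]
width: 15.4
```

Request:
drive_tool:
  series:
    - [[-1,0,0,-0.25,0,0,0],[-1,0,0,-0.25,0,0,0],[-1,0,0,-0.25,0,0,0],[-1,0,0,0,0,0,0]]

```text
t: 11.82
ee_pos: [607.5, -17.0, 111.5]
tcp_rot: [[-0.001, -0.998, -0.06], [0.0, -0.06, 0.998], [-1.0, 0.001, 0.0]]
wrist_force: [-0.1, -0.0, -1.3]
width: 15.1
```

Request:
drive_tool:
  series:
    - [[-1,0,0,0,0,0,-0.8],[-1,0,0,0,0,0,-0.8],[-1,0,0,0,0,0,-0.8],[-1,0,0,0,0,0,-0.8],[-1,0,0,0,0,0,-0.8],[-1,0,0,0,0,0,-0.8],[-1,0,0,0,0,0,-0.8],[-1,0,0,0,0,0,-0.8],[-1,0,0,0,0,0,-0.8],[-1,0,0,0,0,0,-0.8]]
  squeeze: 80

```text
t: 13.08
ee_pos: [607.8, -17.3, 112.2]
tcp_rot: [[0.0, -0.836, 0.549], [-0.001, 0.549, 0.836], [-1.0, -0.0, -0.001]]
wrist_force: [-0.8, -2.1, 0.3]
width: 14.8
```

```bash
python3 - <<'E'
from rep import *
o=bot.get_obs();print(o["moment"],o["wrist_force"],o["q"])
im,d,W=cloud("top");np.savez("t3.npz",im=im,W=W)
rep("t3.npz","tongue",(280,360,110,190),(0,6),(95,130),180,80)
E
```

```text
[-0.32144041  0.03584659  0.24813079] [-0.77686702 -2.0834685   0.28546544] [-1.75401523e+00  2.56876592e+01  1.00935790e+02 -4.59941201e-02
  5.33727119e+01 -5.84189700e+01]
tongue 0
```

The moment about z is 0.25 N m, so the key is driving the plug. Continuing the turn.

Request:
drive_tool:
  series:
    - [[-1,0,0,0,0,0,-0.9],[-1,0,0,0,0,0,-0.9],[-1,0,0,0,0,0,-0.9],[-1,0,0,0,0,0,-0.9],[-1,0,0,0,0,0,-0.9],[-1,0,0,0,0,0,-0.9],[-1,0,0,0,0,0,-0.9],[-1,0,0,0,0,0,-0.9],[-1,0,0,0,0,0,-0.9],[-1,0,0,0,0,0,-0.9]]

```text
t: 14.38
ee_pos: [607.2, -17.8, 112.2]
tcp_rot: [[-0.001, -0.267, 0.964], [-0.001, 0.964, 0.267], [-1.0, -0.001, -0.002]]
wrist_force: [-3.3, -5.1, 1.6]
width: 15.0
```

Request:
drive_tool:
  series:
    - [[-1,0,0,0,0,0,-0.9],[-1,0,0,0,0,0,-0.9],[-1,0,0,0,0,0,0],[-1,0,0,0,0,0,0]]

```text
t: 14.88
ee_pos: [607.1, -17.8, 112.2]
tcp_rot: [[-0.002, -0.128, 0.992], [-0.001, 0.992, 0.128], [-1.0, -0.001, -0.002]]
wrist_force: [-3.2, -3.5, 2.2]
width: 14.9
```

```bash
python3 - <<'E'
from rep import *
o=bot.get_obs();print(o["moment"],o["wrist_force"],o["q"],np.degrees(np.arctan2(o["tcp_rot"][1,2],o["tcp_rot"][0,2])))
for n in("side","wrist"):
    im,d,W=cloud(n);np.savez(n+"3.npz",im=im,W=W)
    rep(n+"3.npz","tongue",(0,560,0,420),(0,5),(103,118),180,80)
save(im,"pics/w3.png")
E
```

```text
[-0.76356904  0.58975737  0.14303549] [-3.23510278 -3.4882646   2.23327907] [-1.77881132e+00  2.56766898e+01  1.00964586e+02 -8.64387914e-02
  5.34427194e+01 -9.09004105e+00] 7.362720573684812
tongue 104 c [624.9 -58.1] size [21.2 41.9] dir -67.6 z [105.2 107.7 109.7] px 343 360 202 212
tongue 65 c [627.1 -74.8] size [ 3.5 11.2] dir -83.7 z [107.4 108.2 108.9] px 299 305 334 346
```

View pics/w3.png

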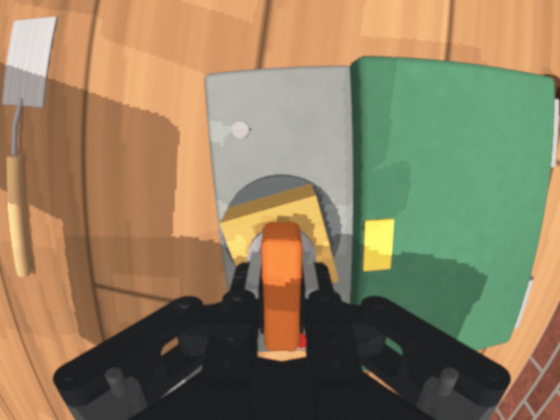

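The tongue now points to about -67°, from +3° at the start, so it has turned about 70° (1.22 rad) and is clear of the lid. I'll ease the key back to mid-play, withdraw it and carry it to the tray.

Request:
drive_tool:
  series:
    - [[-1,0,0,0,0,0,0.9],[-1,0,0,0,0,0,0.9],[-1,0,0,0,0,0,0.9],[-1,0,0,0,0,0,0],[-1,0,0,0.3,0,0,0],[-1,0,0,0.6,0,0,0],[-1,0,0,0.9,0,0,0],[-1,0,0,0.9,0,0,0],[-1,0,0,0.9,0,0,0],[-1,0,0,0.4,0,0,0]]

```text
t: 16.23
ee_pos: [608.5, -17.0, 194.0]
tcp_rot: [[0.002, -0.336, 0.942], [-0.0, 0.942, 0.336], [-1.0, -0.001, 0.002]]
wrist_force: [0.2, -0.1, -0.8]
width: 14.9
```

Request:
drive_tool:
  series:
    - [[-1,-0.25,-0.9,0,0,0,0],[-1,-0.25,-0.9,0,0,0,0],[-1,-0.25,-0.9,0,0,0,0],[-1,-0.25,-0.9,0,0,0,0],[-1,-0.25,-0.9,0,0,0,0],[-1,-0.25,-0.9,0,0,0,0],[-1,-0.25,-0.9,0,0,0,0],[-1,-0.25,-0.9,0,0,0,0],[-1,-0.25,-0.9,0,0,0,0],[-1,-0.25,-0.9,0,0,0,0]]

```text
t: 17.48
ee_pos: [557.5, -198.2, 192.1]
tcp_rot: [[0.0, -0.336, 0.942], [-0.0, 0.942, 0.336], [-1.0, -0.0, 0.0]]
wrist_force: [-0.5, 0.4, -0.8]
width: 15.4
```

```bash
python3 - <<'E'
from rep import *
print(bot.get_obs()["ee_pos"].round(1),bot.get_obs()["width"])
im,d,W=cloud("side");np.savez("side4.npz",im=im,W=W)
rep("side4.npz","tongue",(250,420,150,260),(0,5),(103,118),180,80)
im,d,W=cloud("top");np.savez("top4.npz",im=im,W=W)
rep("top4.npz","tongue",(260,380,110,200),(0,5),(100,120),180,80)
im,d,W=cloud("wrist");np.savez("w4.npz",im=im,W=W)
rep("w4.npz","orange",(200,360,200,380),(3,16),(170,250),180,90)
E
```

```text
[ 557.5 -198.2  192.1] 15.357777339609981
tongue 107 c [623.1 -59. ] size [19.3 41.9] dir -67.6 z [105.4 107.6 109.7] px 343 360 202 212
tongue 121 c [626.4 -58. ] size [15.6 41.2] dir -65.0 z [105.9 109.4 112.8] px 322 339 140 152
orange 4490 c [ 556.3 -198.4] size [15.6 55.6] dir -71.4 z [222.2 232.7 233.7] px 262 301 223 349
```

The latch stayed open at about 69° and the key is in the gripper. Next is the tray.

Request:
drive_tool:
  series:
    - [[-1,-0.25,-0.86,0,0,0,0],[-1,-0.25,-0.86,0,0,0,0],[-1,-0.25,-0.86,0,0,0,0],[-1,-0.25,-0.86,0,0,0,0],[-1,-0.25,-0.86,-0.5,0,0,0],[-1,-0.25,-0.86,-0.5,0,0,0],[-1,-0.25,-0.86,-0.5,0,0,0],[-1,-0.25,-0.86,-0.5,0,0,0],[-1,0,0,-0.9,0,0,0],[-1,0,0,-0.9,0,0,0]]

```text
t: 18.88
ee_pos: [517.6, -334.3, 114.6]
tcp_rot: [[-0.0, -0.336, 0.942], [0.001, 0.942, 0.336], [-1.0, 0.001, -0.0]]
wrist_force: [-0.2, 0.3, -1.0]
width: 15.0
```

Request:
drive_tool:
  series:
    - [[-1,0,0,-0.9,0,0,0],[-1,0,0,-0.9,0,0,0],[-1,0,0,-0.7,0,0,0],[-1,0,0,-0.5,0,0,0],[-1,0,0,-0.4,0,0,0],[-1,0,0,-0.3,0,0,0],[-1,0,0,0,0,0,0]]

```text
t: 19.75
ee_pos: [517.7, -334.6, 41.8]
tcp_rot: [[-0.0, -0.336, 0.942], [0.0, 0.942, 0.336], [-1.0, 0.0, -0.0]]
wrist_force: [-0.2, 0.3, -0.9]
width: 14.7
```

Request:
drive_tool:
  series:
    - [[-1,0,0,-0.2,0,0,0],[-1,0,0,-0.2,0,0,0],[-1,0,0,0,0,0,0],[-1,0,0,0,0,0,0]]

```text
t: 20.25
ee_pos: [517.9, -334.7, 34.2]
tcp_rot: [[0.0, -0.336, 0.942], [-0.0, 0.942, 0.336], [-1.0, -0.0, 0.0]]
wrist_force: [0.4, 0.5, -0.7]
width: 15.0
```

Request:
drive_tool:
  series:
    - [[0,0,0,0,0,0,0],[1,0,0,0,0,0,0],[1,0,0,0,0,0,0],[1,0,0,0,0,0,0],[1,0,0,0,0,0,0],[1,0,0,0.5,0,0,0],[1,0,0,0.9,0,0,0],[1,0,0,1,0,0,0],[1,0,0,1,0,0,0],[1,0,0,1,0,0,0]]

```text
t: 21.5
ee_pos: [518.1, -334.8, 124.2]
tcp_rot: [[0.001, -0.336, 0.942], [-0.001, 0.942, 0.336], [-1.0, -0.001, 0.001]]
wrist_force: [0.4, 0.3, -0.2]
width: 85.2
```

Request:
drive_tool:
  series:
    - [[1,0,0,1,0,0,0],[1,0,0,1,0,0,0],[1,0,0,1,0,0,0],[1,0,0,1,0,0,0],[1,0,0,0,0,0,0],[1,0,0,0,0,0,0],[1,0,0,0,0,0,0]]

```text
t: 22.38
ee_pos: [517.3, -334.3, 201.2]
tcp_rot: [[-0.001, -0.336, 0.942], [0.001, 0.942, 0.336], [-1.0, 0.001, -0.001]]
wrist_force: [0.4, 0.0, -0.3]
width: 85.3
```

```bash
python3 - <<'E'
from rep import *
for n in("side","top","wrist"):
    im,d,W=cloud(n);np.savez(n+"5.npz",im=im,W=W);print(n)
    m=(abs(W[...,0]-517)<110)&(abs(W[...,1]+336)<100)
    hsv=cv2.cvtColor(im,cv2.COLOR_RGB2HSV);g=m&(hsv[...,0]<17)&(hsv[...,1]>185)&(hsv[...,2]>70)&(W[...,2]>8)&(W[...,2]<110)
    print(" orange",g.sum(),np.nanpercentile(W[g],[2,50,98],axis=0).round(0).tolist() if g.sum() else '')
    if n!="wrist": rep(n+"5.npz","tongue",(250,420,110,260),(0,5),(100,120),180,80)
    save(im,f"pics/{n}5.png")
rep("top5.npz","blue",(185,208,195,235),(105,130),(72,95))
E
```

```text
side
 orange 278 [[502.0, -359.0, 55.0], [514.0, -335.0, 71.0], [528.0, -310.0, 75.0]]
tongue 105 c [623.4 -59.2] size [19.7 41.4] dir -65.5 z [104.5 107.5 109.5] px 343 360 202 212
top
 orange 127 [[507.0, -357.0, 64.0], [518.0, -333.0, 74.0], [531.0, -308.0, 79.0]]
tongue 120 c [626.5 -58.9] size [15.2 42.2] dir -65.6 z [105.7 109.4 113.6] px 322 339 140 152
wrist
 orange 870 [[505.0, -358.0, 71.0], [517.0, -332.0, 73.0], [529.0, -308.0, 74.0]]
blue 93 c [481.8 253.2] size [10.1 48.8] dir -4.5 z [81.6 85.6 88.7] px 194 199 204 225
```

View pics/side5.png

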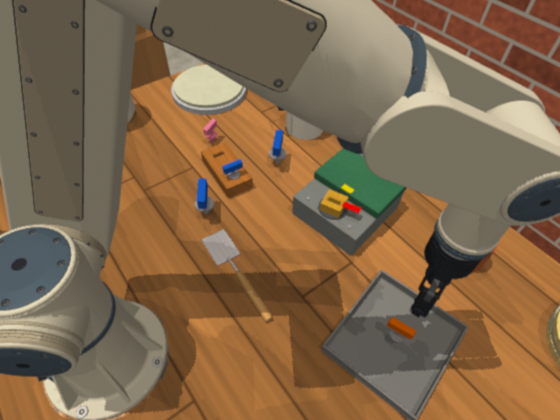

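The orange key stands in the tray at (402,328), the tongue is clear of the lid, and the blue key is untouched in the rack. The gripper is clear of everything, so I'll hand in.

```bash
python3 -c "
from cell import bot
print(bot.get_obs()['t']);print(bot.sign_off())"
```

```text
22.525
the job is handed in; nothing more can be done
None
```

I used the orange key to turn the latch open, then stood that key in the grey tray. I handed the job in at t = 22.5 s. The judging text named orange as the key that opens the lock, so I took it first. The small blue key was not needed and is still in its rack slot.

**Last checks**
- **Latch:** the top and side cameras put the tongue at about -66°, from about +3° at the start. That is about 69°, or 1.2 rad, and it held after the key came out.
- **Orange key:** it stands in the tray near (517, -334), with its grip centre about 56 mm above the tray floor, against the 70 mm limit.
- **Blue key:** it is within 1 mm of where it was at the start.
- **Contact:** the gripper is open and about 140 mm above the key, touching nothing. The largest wrist force I saw between moves was about 6 N.

**What failed or disagreed**
- **First grasp:** it closed on nothing above the bar. Both cameras showed the fingertips about 39 mm higher than the reported TCP and the stated 25 mm overhang implied. I corrected the height from the camera measurements for the rest of the job and did not find the cause.
- **Plug position:** the top and wrist cameras differed by about 3 mm on the lock plug, so I aligned using the wrist camera and the key went in freely.

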